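Stand the orange battery cell in the lit bay of the test rack

TASK

Stand the orange battery cell upright in the bay of the rack whose lamp is green, lowering it until it rests on the bay's floor before you let go. Leave the blue cell on the bench where it is.

Things in the scene. Friction and masses are not known exactly. Their poses are not given: they have to be found in the camera images.
- orange_mid (a point): Centre (half-way up) of the orange battery cell: a flat rigid block 120 mm long (x), 24 mm thick (y), 100 mm tall (z, up), 0.4 to 0.7 kg, standing free on its 120 x 24 mm face on the bench. Terminals rise 5 mm above its top, 45 mm either side of the middle. Grip it across the 24 mm, at mid-length, in the upper 30 mm. Either way round will do.
- blue_mid (a point): Centre of the blue cell standing on the bench, of the same size and shape; to be left alone (another blue one is fixed in the rack).
- bay_mid (a point): Where the centre of a cell standing in the green-lamp bay belongs: 58 mm above the bench, 50 mm above the bay's floor. The bay runs along this point's x: 144 mm long between low end stops (28 mm above the bench), 38 mm wide (y) between black fins that flare out at the top, 45 mm above the bench. Its lamp, a 28 mm high dome, stands 95 mm from the bay's centre towards +x.
- rack: The fixed rack; origin under the centre of its 230 x 250 x 8 mm aluminium base, whose top is the bay floor. Three bays side by side along its y at 85 mm pitch, all running along x, the middle one over the origin. One has a green lamp; two have red: one empty, one holding a fixed blue cell, its top 108 mm above the bench. Which is which varies.

How it is judged:
By the outcome, as a careful person would: the job done as asked, in the order asked, and still so for the second after the job is handed in, with the robot touching nothing.
It also fails if it takes over 38 s, if anything falls off the work surface, if the arm or the gripper's body presses on something with over 40 N, if the wrist force passes 120 N, or if a joint passes its speed limit or range.

ROBOT

A 7-joint arm with a two-finger parallel gripper is mounted at the origin on the work surface. World frame = base frame: x ahead of the robot, y to its left, z up, the work surface at z = 0. Lengths are in m, angles in rad, forces in N, time in s.
With the tool pointing down it reaches from about 0.425 to 0.925 m from the base axis. Payload 6.8 kg.
Tool frame: the origin (TCP) lies between the finger pads; the fingertips stand 19 mm ahead of it and the grasp point (between the pads) is the TCP; z points along the fingers, y is the line along which they close (so a half turn about z gives the same grasp; the last joint's range is limited). The gripper opens to 88 mm and grips with 3 to 60 N. Pads are 20 mm wide; open, the fingers measure 115 mm over their backs; the gripper's body (75 mm by 178 mm) begins 61 mm behind the grasp point.
Start: joints at [-1.259, 0.477, 0.022, 1.555, -0.011, 1.109, -0.083], TCP at [0.275, 0.616, 0.242] pointing down, gripper open.
Joint ranges: [-2.96, 2.96], [-0.34, 2.1], [-1.41, 1.46], [0.24, 2.44], [-1.37, 4.51], [0.17, 1.92], [-2.96, 2.96]. Speed limits (rad/s): [2.39, 2.39, 3.14, 3.14, 3.14, 3.14, 3.14].

INTERFACE

Orientations are given as a unit quaternion [x, y, z, w].
In Python, from plant import sense, get_image, camera_model, hand_in gives the robot as it stands. The module is installed in compiled form; this text tells all that it offers.
- The arm moves only by the tool carry_out, never from a script. Its argument "deltas" is a list of rows, each an object of numbers: "tx", "ty", "tz": the shift along the tool's x, y, z in units of 20 mm (1.0 is 20 mm); "wx", "wy", "wz": the turn, a rotation vector about the tool's x, y, z in units of 6 degrees (1.0 is 6 degrees); "claw": the opening, from 0 (shut) to 1 (fully open). In form: [{"tx": .., "ty": .., "tz": .., "wx": .., "wy": .., "wz": .., "claw": ..}, ...]. A call has exactly 10 rows; each row shifts and turns the commanded pose from where the row before left it, along the tool's axes as they then stand; what a row does not reach is not made up. A row lasts 1/10 s, in which the tool goes at most 50 mm and 8.59 degrees, less where a joint would pass 70% of its speed; a pose out of reach is approached as far as the arm can. A call with a number of a shift or a turn outside -1 to 1 is refused whole. A call with a gripper value outside its range is refused whole. The fingers move at their own pace and stop on an object; "squeeze" is the grip in N (left out, the last holds). Time passes only in rows, so rows that do not move let the fingers close, or fill a call up. It gives the time, the measured TCP pose, the force, the opening and the grip force at its end, in the units of the state.
- sense(): the state, without advancing time (a new reading comes with each control period).
- get_image(name): name is "side" or "top" or "wrist"; returns the picture (384x512x3 uint8, red, green, blue); there is no depth.
- camera_model(name): a dict with "camera_matrix" (3x3 intrinsics, pixels), "dist" ([k1, k2, p1, p2, k3] as OpenCV has them; the pictures are not rectified), "rvec" (rotation vector, rad) and "tvec" (3), from world to camera coordinates, as OpenCV has them; the wrist camera has in their place "mount" (4x4, takes a point from camera to tool coordinates, whose origin is the TCP and whose axes are the flange's). Camera axes: x right, y down, z forward; pixel columns grow to the right and rows downward; lengths in m; the calibration is good to about 2 mm. A picture is of the moment at which its call begins: read the wrist's pose just before it. camera_model takes no time and is no camera call.
- hand_in(): hands the job in; it is judged then, once.
The state is a dict: "time": time; "joint_positions": joint angles; "qd": joint speeds; "effort": joint torques, N m; "position": TCP position; "tcp_rot": TCP orientation; "wrist_force": force on the tool from outside, world axes, zero at the start; "wrist_torque": the same for the moment, N m; "gripper_width": finger opening in m; "grasp_force": force on a finger pad.
Only numpy, scipy, OpenCV 4.12 (cv2) and the standard library are available. Lean on these libraries where they do the work, as an engineer would, in place of code of your own. Each camera call takes 0.05 s, during which the arm holds its last target. There are 200 camera calls.

## Working session

There is one attempt and no reset: what is moved stays moved. The work goes in short steps, Python scripts to look and compute and a tool call to move; the robot and the scene stay as the last step left them, time stands still between calls to the robot, and variables do not carry over. Pictures are saved under pics/ and viewed, at most 10 in all, crops included, and the job is handed in when it is done.

Besides the shell and the picture viewer there is one more tool, called as name([rows], argument=value, ...), one row to a line, values as JSON. carry_out: Moves the arm, as the interface text tells. Its arguments: {"type":"object","properties":{"deltas":{"type":"array"},"squeeze":{"type":"number"}},"required":["deltas"]}

```bash
mkdir -p pics; python3 - <<'E'
from plant import *
import cv2,pickle
s=sense();print(s['time'],s['position'],s['tcp_rot'])
for n in ['top','side']:
    im=get_image(n);cv2.imwrite(f'pics/{n}0.png',im[:,:,::-1])
    m=camera_model(n);print(n,m)
print(camera_model('wrist'))
E
```

```text
0.0 [0.2748943  0.61588245 0.2406937 ] [ 2.08326495e-01  9.78058929e-01 -8.88700697e-04 -1.16749123e-04]
top {'camera_matrix': array([[497.27820313,   0.        , 249.09246768],
       [  0.        , 497.27820313, 181.09321128],
       [  0.        ,   0.        ,   1.        ]]), 'dist': array([-0.00974821,  0.        ,  0.        ,  0.        ,  0.        ]), 'rvec': array([ 2.18893835, -2.18099447,  0.08825344]), 'tvec': array([5.63253608e-04, 5.05024938e-01, 1.06426424e+00])}
side {'camera_matrix': array([[468.69273136,   0.        , 263.15062315],
       [  0.        , 468.69273136, 190.29120406],
       [  0.        ,   0.        ,   1.        ]]), 'dist': array([0.00207979, 0.        , 0.        , 0.        , 0.        ]), 'rvec': array([ 2.24710746, -0.43875995,  0.19683101]), 'tvec': array([-0.47897309,  0.1894921 ,  0.87667665])}
{'camera_matrix': array([[295.06998466,   0.        , 255.68786148],
       [  0.        , 295.06998466, 192.72746221],
       [  0.        ,   0.        ,   1.        ]]), 'dist': array([-0.07664352,  0.        ,  0.        ,  0.        ,  0.        ]), 'mount': array([[-3.09859672e-04, -9.55942977e-01, -2.93552258e-01,
         8.10946863e-02],
       [ 9.99999929e-01, -3.59721019e-04,  1.15867383e-04,
         1.57861758e-04],
       [-2.16359528e-04, -2.93552201e-01,  9.55943020e-01,
        -1.42004945e-01],
       [ 0.00000000e+00,  0.00000000e+00,  0.00000000e+00,
         1.00000000e+00]])}
```

View pics/top0.png

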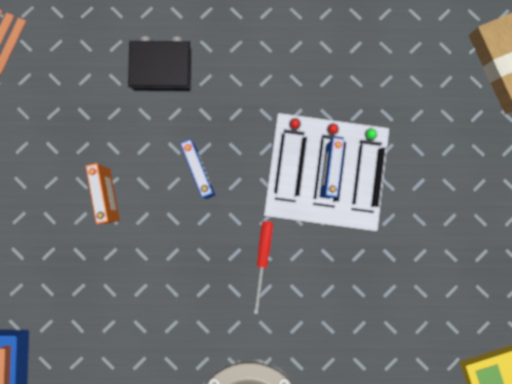

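View pics/side0.png

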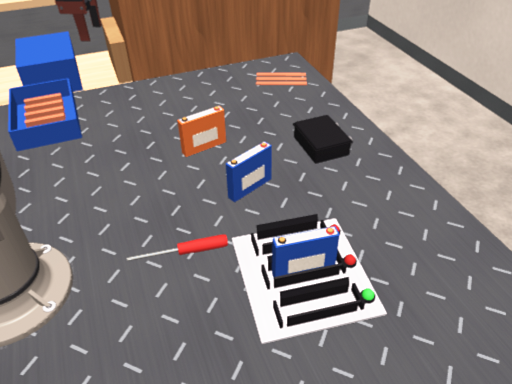

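The top view shows the orange cell near (102,194) and the loose blue one near (197,168). The green lamp is at (371,133), so its bay is the rightmost one in the rack. I'll enlarge the crops next.

```bash
python3 - <<'E'
import cv2,numpy as np
im=cv2.imread('pics/top0.png')
a=cv2.resize(im[155:235,75:130],None,fx=7,fy=7,interpolation=cv2.INTER_CUBIC)
b=cv2.resize(im[105:240,260:395],None,fx=4.1481,fy=4.1481,interpolation=cv2.INTER_CUBIC)
c=np.zeros((560,800,3),np.uint8);
b=cv2.resize(im[105:240,260:365+30],(405,405),interpolation=cv2.INTER_CUBIC)
c[:560,:385]=a;c[:405,390:795]=b
cv2.imwrite('pics/crop0.png',c)
E
```

```text
(no output)
```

View pics/crop0.png

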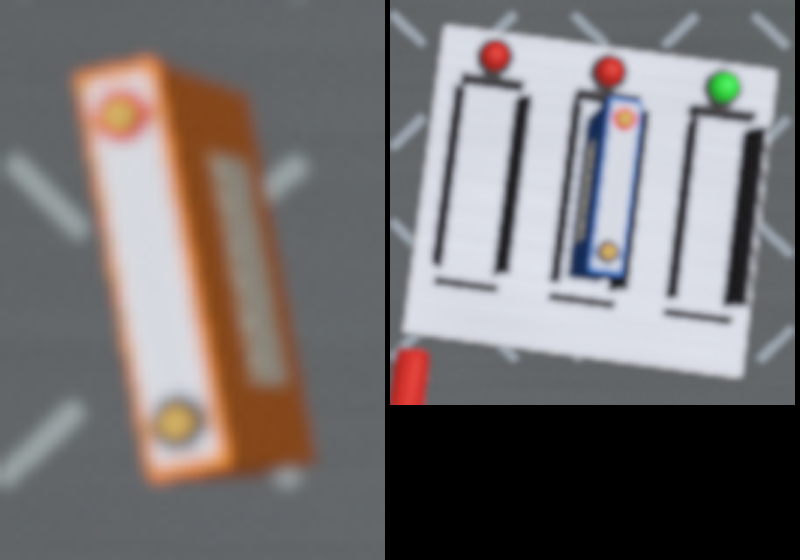

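The crop shows the orange cell's top-face corners at (75,72), (158,55), (235,465) and (150,485). The rack base corners are at (443,24), (778,70), (743,378) and (402,333). The green lamp is on the right bay, which is empty.

```bash
cat > h.py <<'E'
import numpy as np,cv2
from scipy.spatial.transform import Rotation as R
from scipy.optimize import least_squares
from plant import *
def pose_cam(n,s=None):
    m=camera_model(n)
    if n!='wrist': return cv2.Rodrigues(m['rvec'])[0],m['tvec'],m
    T=np.eye(4);T[:3,:3]=R.from_quat(s['tcp_rot']).as_matrix();T[:3,3]=s['position']
    C=np.linalg.inv(T@m['mount']);return C[:3,:3],C[:3,3],m
def onplane(px,z,n='top',s=None):
    Rc,t,m=pose_cam(n,s)
    u=cv2.undistortPoints(np.array(px,float).reshape(-1,1,2),m['camera_matrix'],m['dist'])[:,0]
    d=np.c_[u,np.ones(len(u))]@Rc; c=-Rc.T@t
    z=np.broadcast_to(z,len(d)); return c+d*((z-c[2])/d[:,2])[:,None]
def rectfit(P,loc):   # planar rigid fit -> x,y,yaw,residual
    f=lambda p:((np.c_[np.cos(p[2])*loc[:,0]-np.sin(p[2])*loc[:,1],np.sin(p[2])*loc[:,0]+np.cos(p[2])*loc[:,1]]+p[:2])-P[:,:2]).ravel()
    r=least_squares(f,[*P[:,:2].mean(0),0]);return r.x,np.abs(r.fun).max()
def delta(s,pos,yaw):  # tool-down, tool y at `yaw`+90 ; gives tool-frame shift/20mm and turn/6deg
    M=R.from_quat(s['tcp_rot'])
    best=None
    for k in (0,np.pi):
        G=R.from_euler('z',yaw+k)*R.from_euler('x',np.pi)
        w=(M.inv()*G).as_rotvec()
        if best is None or np.linalg.norm(w)<np.linalg.norm(best): best=w
    return M.inv().apply(np.array(pos)-s['position'])/.02, np.degrees(best)/6
E
python3 - <<'E'
from h import *
a=(np.array([[75,72],[158,55],[235,465],[150,485]])+.5)/7-.5+[75,155]
P=onplane(a,.1)
print('orange',P.round(4).tolist(),*rectfit(P,np.array([[60,12],[60,-12],[-60,-12],[-60,12]])/1e3))
b=(np.array([[443-390,24],[778-390,70],[743-390,378],[402-390,333]])+.5)/3-.5+[260,105]
Q=onplane(b,.008)
p,r=rectfit(Q,np.array([[115,125],[115,-125],[-115,-125],[-115,125]])/1e3);print('rack',p,r)
print('bay',p[:2]+.085*np.array([np.sin(p[2]),-np.cos(p[2])]))
s=sense();o=rectfit(P,np.array([[60,12],[60,-12],[-60,-12],[-60,12]])/1e3)[0]
print(delta(s,[o[0],o[1],.21],o[2]))
E
```

```text
orange [[0.5305, 0.3337, 0.1], [0.5355, 0.3099, 0.1], [0.4176, 0.2847, 0.1], [0.4119, 0.3089, 0.1]] [0.4738758  0.30932235 0.20874494] 0.0008391879716911355
rack [ 0.52812879 -0.16926146 -0.1304788 ] 0.0005292393751725744
bay [ 0.51706954 -0.25353893]
(array([-15.33136312,  -9.94277196,   1.55815895]), array([-1.50259025e-02, -3.45136792e-03, -6.00231686e+00]))
```

carry_out([
  {"tx":-1,"ty":-0.65,"tz":0.15,"claw":1},
  {"tx":-1,"ty":-0.65,"tz":0.15,"claw":1},
  {"tx":-1,"ty":-0.65,"tz":0.15,"claw":1},
  {"tx":-1,"ty":-0.65,"tz":0.15,"claw":1},
  {"tx":-1,"ty":-0.65,"tz":0.15,"claw":1},
  {"tx":-1,"ty":-0.65,"tz":0.15,"claw":1},
  {"tx":-1,"ty":-0.65,"tz":0.15,"claw":1},
  {"tx":-1,"ty":-0.65,"tz":0.15,"claw":1},
  {"tx":-1,"ty":-0.65,"tz":0.15,"claw":1},
  {"tx":-1,"ty":-0.65,"tz":0.15,"claw":1},
])

```text
validation failed for argument at $.de...
```

carry_out([
  {"tx":-1,"ty":-0.65,"claw":1},
  {"tx":-1,"ty":-0.65,"claw":1},
  {"tx":-1,"ty":-0.65,"claw":1},
  {"tx":-1,"ty":-0.65,"claw":1},
  {"tx":-1,"ty":-0.65,"claw":1},
  {"tx":-0.3,"ty":-0.2,"claw":1},
  {"wz":-1,"claw":1},
  {"wz":-1,"claw":1},
  {"wz":-1,"claw":1},
  {"wz":-1,"claw":1},
])

```text
validation failed for argument at $.de...
```

carry_out([
  {"wz":-1,"claw":1},
  {"wz":-1,"claw":1},
  {"claw":1},
  {"claw":1},
  {"claw":1},
  {"claw":1},
  {"claw":1},
  {"claw":1},
  {"claw":1},
  {"claw":1},
])

```text
validation failed for argument at $.de...
```

```bash
python3 - <<'E'
from h import *
s=sense();print(s['time'],s['position'],delta(s,[.4739,.3093,.21],.2087))
im=get_image('wrist');cv2.imwrite('pics/w1.png',im[:,:,::-1])
cv2.imwrite('pics/w1b.png',cv2.resize(im[:,:,::-1],(800,600),interpolation=cv2.INTER_CUBIC))
E
```

```text
0.1 [0.27494292 0.61593552 0.24080555] (array([-15.33292339,  -9.94329908,   1.55816   ]), array([-1.50259445e-02, -3.45102213e-03, -6.00188774e+00]))
```

View pics/w1b.png

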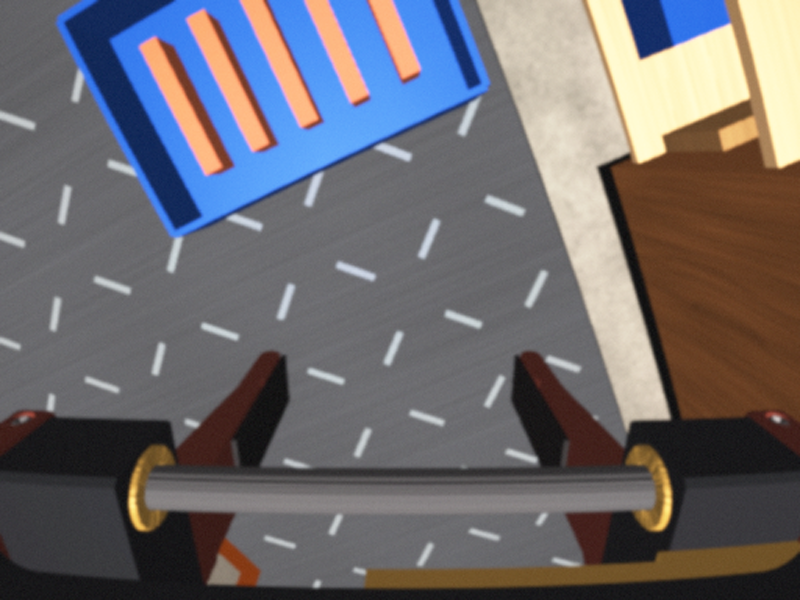

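The moves were refused, so the wrist view is still from the start pose: it shows only bench and bins between the fingers. I'll resend with every key present in each row.

carry_out([
  {"tx":-1,"ty":-0.65,"tz":0.15,"wx":0,"wy":0,"wz":0,"claw":1},
  {"tx":-1,"ty":-0.65,"tz":0.15,"wx":0,"wy":0,"wz":0,"claw":1},
  {"tx":-1,"ty":-0.65,"tz":0.15,"wx":0,"wy":0,"wz":0,"claw":1},
  {"tx":-1,"ty":-0.65,"tz":0.15,"wx":0,"wy":0,"wz":0,"claw":1},
  {"tx":-1,"ty":-0.65,"tz":0.15,"wx":0,"wy":0,"wz":0,"claw":1},
  {"tx":-1,"ty":-0.65,"tz":0.15,"wx":0,"wy":0,"wz":0,"claw":1},
  {"tx":-1,"ty":-0.65,"tz":0.15,"wx":0,"wy":0,"wz":0,"claw":1},
  {"tx":-1,"ty":-0.65,"tz":0.15,"wx":0,"wy":0,"wz":0,"claw":1},
  {"tx":-1,"ty":-0.65,"tz":0.15,"wx":0,"wy":0,"wz":0,"claw":1},
  {"tx":-1,"ty":-0.65,"tz":0.15,"wx":0,"wy":0,"wz":0,"claw":1},
])

```text
time: 1.15
position: [0.4051, 0.4151, 0.2113]
tcp_rot: [0.208, 0.978, -0.0, -0.0]
wrist_force: [-0.4, 0.5, -0.6]
gripper_width: 0.0879
grasp_force: 0.0
```

carry_out([
  {"tx":-1,"ty":-0.65,"tz":0,"wx":0,"wy":0,"wz":0,"claw":1},
  {"tx":-1,"ty":-0.65,"tz":0,"wx":0,"wy":0,"wz":0,"claw":1},
  {"tx":-1,"ty":-0.65,"tz":0,"wx":0,"wy":0,"wz":0,"claw":1},
  {"tx":-1,"ty":-0.65,"tz":0,"wx":0,"wy":0,"wz":0,"claw":1},
  {"tx":-1,"ty":-0.65,"tz":0,"wx":0,"wy":0,"wz":0,"claw":1},
  {"tx":-0.3,"ty":-0.2,"tz":0,"wx":0,"wy":0,"wz":0,"claw":1},
  {"tx":0,"ty":0,"tz":0,"wx":0,"wy":0,"wz":-1,"claw":1},
  {"tx":0,"ty":0,"tz":0,"wx":0,"wy":0,"wz":-1,"claw":1},
  {"tx":0,"ty":0,"tz":0,"wx":0,"wy":0,"wz":-1,"claw":1},
  {"tx":0,"ty":0,"tz":0,"wx":0,"wy":0,"wz":-1,"claw":1},
])

```text
time: 2.15
position: [0.4727, 0.3109, 0.2115]
tcp_rot: [-0.002, 1.0, 0.0, -0.0]
wrist_force: [-0.4, 0.9, -0.2]
gripper_width: 0.0877
grasp_force: 0.0
```

carry_out([
  {"tx":0,"ty":0,"tz":0,"wx":0,"wy":0,"wz":-1,"claw":1},
  {"tx":0,"ty":0,"tz":0,"wx":0,"wy":0,"wz":-1,"claw":1},
  {"tx":0,"ty":0,"tz":0,"wx":0,"wy":0,"wz":0,"claw":1},
  {"tx":0,"ty":0,"tz":0,"wx":0,"wy":0,"wz":0,"claw":1},
  {"tx":0,"ty":0,"tz":0,"wx":0,"wy":0,"wz":0,"claw":1},
  {"tx":0,"ty":0,"tz":0,"wx":0,"wy":0,"wz":0,"claw":1},
  {"tx":0,"ty":0,"tz":0,"wx":0,"wy":0,"wz":0,"claw":1},
  {"tx":0,"ty":0,"tz":0,"wx":0,"wy":0,"wz":0,"claw":1},
  {"tx":0,"ty":0,"tz":0,"wx":0,"wy":0,"wz":0,"claw":1},
  {"tx":0,"ty":0,"tz":0,"wx":0,"wy":0,"wz":0,"claw":1},
])

```text
time: 3.15
position: [0.4734, 0.3099, 0.2117]
tcp_rot: [-0.104, 0.995, 0.0, 0.0]
wrist_force: [-0.3, 0.9, -0.1]
gripper_width: 0.0878
grasp_force: 0.0
```

```bash
python3 - <<'E'
from h import *
s=sense();print(s['time'],s['position'],s['joint_positions'],delta(s,[.4739,.3093,.21],.2087))
im=get_image('wrist')
Rc,t,m=pose_cam('wrist',s)
c,si=np.cos(.2087),np.sin(.2087)
L=np.array([[60,12],[60,-12],[-60,-12],[-60,12]])/1e3
W=np.c_[L@np.array([[c,si],[-si,c]])+[.4739,.3093],np.full(4,.1)]
print('predicted px',cv2.projectPoints(W,cv2.Rodrigues(Rc)[0],t,m['camera_matrix'],m['dist'])[0][:,0].round(1).tolist())
cv2.imwrite('pics/w2.png',cv2.resize(im[:,:,::-1],(800,600),interpolation=cv2.INTER_CUBIC))
E
```

```text
3.15 [0.47342732 0.30994599 0.21168078] [-6.90009044e-01  3.29966883e-01  1.58549000e-04  1.85241481e+00
 -9.16732988e-05  9.59190579e-01  1.08926962e+00] (array([-0.01644367, -0.03649098,  0.08403802]), array([ 2.90611026e-04,  6.78714417e-05, -4.01352927e-03]))
predicted px [[267.1, 255.4], [242.3, 255.4], [240.3, 128.8], [268.6, 128.7]]
```

View pics/w2.png

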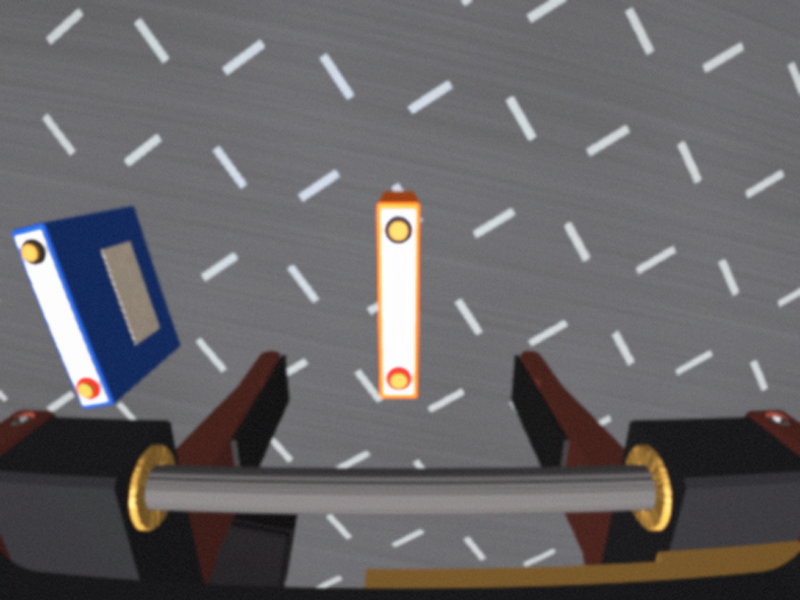

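The predicted outline matches the picture to within about 2 px at this scale: corners at (379,399), (417,399), (420,203) and (377,203). The cell is centred between the fingers and aligned, so I'm descending.

carry_out([
  {"tx":0,"ty":0,"tz":0.7,"wx":0,"wy":0,"wz":0,"claw":1},
  {"tx":0,"ty":0,"tz":0.7,"wx":0,"wy":0,"wz":0,"claw":1},
  {"tx":0,"ty":0,"tz":0.7,"wx":0,"wy":0,"wz":0,"claw":1},
  {"tx":0,"ty":0,"tz":0.7,"wx":0,"wy":0,"wz":0,"claw":1},
  {"tx":0,"ty":0,"tz":0.7,"wx":0,"wy":0,"wz":0,"claw":1},
  {"tx":0,"ty":0,"tz":0.7,"wx":0,"wy":0,"wz":0,"claw":1},
  {"tx":0,"ty":0,"tz":0.7,"wx":0,"wy":0,"wz":0,"claw":1},
  {"tx":0,"ty":0,"tz":0.7,"wx":0,"wy":0,"wz":0,"claw":1},
  {"tx":0,"ty":0,"tz":0.5,"wx":0,"wy":0,"wz":0,"claw":1},
  {"tx":0,"ty":0,"tz":0.2,"wx":0,"wy":0,"wz":0,"claw":1},
])

```text
time: 4.2
position: [0.473, 0.3096, 0.0843]
tcp_rot: [-0.104, 0.995, -0.0, -0.001]
wrist_force: [0.8, 0.4, -0.6]
gripper_width: 0.0878
grasp_force: 0.0
```

carry_out([
  {"tx":0,"ty":0,"tz":0,"wx":0,"wy":0,"wz":0,"claw":0.6},
  {"tx":0,"ty":0,"tz":0,"wx":0,"wy":0,"wz":0,"claw":0.45},
  {"tx":0,"ty":0,"tz":0,"wx":0,"wy":0,"wz":0,"claw":0.35},
  {"tx":0,"ty":0,"tz":0,"wx":0,"wy":0,"wz":0,"claw":0.3},
  {"tx":0,"ty":0,"tz":0,"wx":0,"wy":0,"wz":0,"claw":0.2},
  {"tx":0,"ty":0,"tz":0,"wx":0,"wy":0,"wz":0,"claw":0},
  {"tx":0,"ty":0,"tz":0,"wx":0,"wy":0,"wz":0,"claw":0},
  {"tx":0,"ty":0,"tz":0,"wx":0,"wy":0,"wz":0,"claw":0},
  {"tx":0,"ty":0,"tz":0,"wx":0,"wy":0,"wz":0,"claw":0},
  {"tx":0,"ty":0,"tz":0,"wx":0,"wy":0,"wz":0,"claw":0},
], squeeze=40)

```text
time: 5.2
position: [0.4734, 0.3099, 0.0856]
tcp_rot: [-0.104, 0.995, -0.0, -0.0]
wrist_force: [0.0, -0.4, 0.8]
gripper_width: 0.0239
grasp_force: 40.0
```

carry_out([
  {"tx":0,"ty":0,"tz":-0.2,"wx":0,"wy":0,"wz":0,"claw":0},
  {"tx":0,"ty":0,"tz":-0.5,"wx":0,"wy":0,"wz":0,"claw":0},
  {"tx":0,"ty":0,"tz":-0.9,"wx":0,"wy":0,"wz":0,"claw":0},
  {"tx":0,"ty":0,"tz":-1,"wx":0,"wy":0,"wz":0,"claw":0},
  {"tx":0,"ty":0,"tz":-1,"wx":0,"wy":0,"wz":0,"claw":0},
  {"tx":0,"ty":0,"tz":-1,"wx":0,"wy":0,"wz":0,"claw":0},
  {"tx":0,"ty":0,"tz":-1,"wx":0,"wy":0,"wz":0,"claw":0},
  {"tx":0,"ty":0,"tz":-1,"wx":0,"wy":0,"wz":0,"claw":0},
  {"tx":0,"ty":0,"tz":-0.6,"wx":0,"wy":0,"wz":0,"claw":0},
  {"tx":0,"ty":0,"tz":-0.2,"wx":0,"wy":0,"wz":0,"claw":0},
])

```text
time: 6.2
position: [0.4737, 0.3102, 0.2351]
tcp_rot: [-0.104, 0.995, 0.001, 0.001]
wrist_force: [0.7, -0.6, -5.9]
gripper_width: 0.0236
grasp_force: 40.0
```

```bash
python3 - <<'E'
from h import *
s=sense();print(s['time'],s['wrist_force'],s['grasp_force'],delta(s,[.5171,-.2535,.235],-.1305))
E
```

```text
6.2 [ 0.67210752 -0.5586911  -5.93889497] 39.98554050922394 (array([  3.71162306, -28.02223758,  -0.02838521]), array([0.01134928, 0.01473323, 3.23688559]))
```

carry_out([
  {"tx":0,"ty":-0.3,"tz":0,"wx":0,"wy":0,"wz":0,"claw":0},
  {"tx":0,"ty":-0.7,"tz":0,"wx":0,"wy":0,"wz":0,"claw":0},
  {"tx":0.15,"ty":-1,"tz":0,"wx":0,"wy":0,"wz":0,"claw":0},
  {"tx":0.15,"ty":-1,"tz":0,"wx":0,"wy":0,"wz":0,"claw":0},
  {"tx":0.15,"ty":-1,"tz":0,"wx":0,"wy":0,"wz":0,"claw":0},
  {"tx":0.15,"ty":-1,"tz":0,"wx":0,"wy":0,"wz":0,"claw":0},
  {"tx":0.15,"ty":-1,"tz":0,"wx":0,"wy":0,"wz":0,"claw":0},
  {"tx":0.15,"ty":-1,"tz":0,"wx":0,"wy":0,"wz":0,"claw":0},
  {"tx":0.15,"ty":-1,"tz":0,"wx":0,"wy":0,"wz":0,"claw":0},
  {"tx":0.15,"ty":-1,"tz":0,"wx":0,"wy":0,"wz":0,"claw":0},
])

```text
time: 7.2
position: [0.4865, 0.1263, 0.2326]
tcp_rot: [-0.103, 0.995, -0.001, -0.001]
wrist_force: [0.9, -0.4, -5.2]
gripper_width: 0.0242
grasp_force: 40.0
```

carry_out([
  {"tx":0.15,"ty":-1,"tz":0,"wx":0,"wy":0,"wz":0,"claw":0},
  {"tx":0.15,"ty":-1,"tz":0,"wx":0,"wy":0,"wz":0,"claw":0},
  {"tx":0.15,"ty":-1,"tz":0,"wx":0,"wy":0,"wz":0,"claw":0},
  {"tx":0.15,"ty":-1,"tz":0,"wx":0,"wy":0,"wz":0,"claw":0},
  {"tx":0.15,"ty":-1,"tz":0,"wx":0,"wy":0,"wz":0,"claw":0},
  {"tx":0.15,"ty":-1,"tz":0,"wx":0,"wy":0,"wz":0,"claw":0},
  {"tx":0.15,"ty":-1,"tz":0,"wx":0,"wy":0,"wz":0,"claw":0},
  {"tx":0.15,"ty":-1,"tz":0,"wx":0,"wy":0,"wz":0,"claw":0},
  {"tx":0.15,"ty":-1,"tz":0,"wx":0,"wy":0,"wz":0,"claw":0},
  {"tx":0.15,"ty":-1,"tz":0,"wx":0,"wy":0,"wz":0,"claw":0},
])

```text
time: 8.2
position: [0.4979, -0.0751, 0.2326]
tcp_rot: [-0.103, 0.995, -0.0, -0.001]
wrist_force: [0.5, -0.5, -5.4]
gripper_width: 0.0237
grasp_force: 40.0
```

carry_out([
  {"tx":0.15,"ty":-1,"tz":0,"wx":0,"wy":0,"wz":0,"claw":0},
  {"tx":0.15,"ty":-1,"tz":0,"wx":0,"wy":0,"wz":0,"claw":0},
  {"tx":0.15,"ty":-1,"tz":0,"wx":0,"wy":0,"wz":0,"claw":0},
  {"tx":0.15,"ty":-1,"tz":0,"wx":0,"wy":0,"wz":0,"claw":0},
  {"tx":0.15,"ty":-1,"tz":0,"wx":0,"wy":0,"wz":0,"claw":0},
  {"tx":0.15,"ty":-1,"tz":0,"wx":0,"wy":0,"wz":0,"claw":0},
  {"tx":0.1,"ty":-1,"tz":0,"wx":0,"wy":0,"wz":0,"claw":0},
  {"tx":0,"ty":-1,"tz":0,"wx":0,"wy":0,"wz":0,"claw":0},
  {"tx":0,"ty":-0.7,"tz":0,"wx":0,"wy":0,"wz":0,"claw":0},
  {"tx":0,"ty":-0.3,"tz":0,"wx":0,"wy":0,"wz":0,"claw":0},
])

```text
time: 9.2
position: [0.5159, -0.2553, 0.2329]
tcp_rot: [-0.103, 0.995, -0.0, -0.001]
wrist_force: [0.0, -0.2, -5.2]
gripper_width: 0.0242
grasp_force: 40.0
```

carry_out([
  {"tx":0,"ty":0,"tz":0,"wx":0,"wy":0,"wz":0.3,"claw":0},
  {"tx":0,"ty":0,"tz":0,"wx":0,"wy":0,"wz":0.6,"claw":0},
  {"tx":0,"ty":0,"tz":0,"wx":0,"wy":0,"wz":0.7,"claw":0},
  {"tx":0,"ty":0,"tz":0,"wx":0,"wy":0,"wz":0.7,"claw":0},
  {"tx":0,"ty":0,"tz":0,"wx":0,"wy":0,"wz":0.6,"claw":0},
  {"tx":0,"ty":0,"tz":0,"wx":0,"wy":0,"wz":0.3,"claw":0},
  {"tx":0,"ty":0,"tz":0,"wx":0,"wy":0,"wz":0.04,"claw":0},
  {"tx":0,"ty":0,"tz":0,"wx":0,"wy":0,"wz":0,"claw":0},
  {"tx":0,"ty":0,"tz":0,"wx":0,"wy":0,"wz":0,"claw":0},
  {"tx":0,"ty":0,"tz":0,"wx":0,"wy":0,"wz":0,"claw":0},
])

```text
time: 10.2
position: [0.5169, -0.2532, 0.2337]
tcp_rot: [0.065, 0.998, 0.0, 0.0]
wrist_force: [0.0, 0.3, -5.4]
gripper_width: 0.0237
grasp_force: 40.0
```

```bash
python3 - <<'E'
from h import *
s=sense();print(s['time'],s['wrist_force'],s['wrist_torque'],s['grasp_force'],delta(s,[.5171,-.2535,.235],-.1305))
im=get_image('wrist');t=get_image('top')
cv2.imwrite('pics/w3r.png',im[:,:,::-1])
cv2.imwrite('pics/w3.png',cv2.resize(im[:,:,::-1],(800,600),interpolation=cv2.INTER_CUBIC))
cv2.imwrite('pics/t3.png',t[:,:,::-1])
# predicted rack base corners in wrist view
Rc,tt,m=pose_cam('wrist',s);c,si=np.cos(-.1305),np.sin(-.1305)
L=np.array([[115,125,8],[115,-125,8],[95,-85,28],[75,-66,45],[72,-85,28],[-72,-85,28]])/1e3
W=np.c_[L[:,:2]@np.array([[c,si],[-si,c]])+[.5281,-.1693],L[:,2]]
print((cv2.projectPoints(W,cv2.Rodrigues(Rc)[0],tt,m['camera_matrix'],m['dist'])[0][:,0]*1.5625).round().tolist())
E
```

```text
10.2 [ 0.03944663  0.30180372 -5.39329445] [ 0.04802342 -0.02415571 -0.03119698] 39.98552978038788 (array([-0.00967431, -0.01559985, -0.06737454]), array([0.00093737, 0.0002323 , 0.0017042 ]))
[[630.0, 389.0], [354.0, 391.0], [399.0, 381.0], [423.0, 368.0], [399.0, 355.0], [399.0, 174.0]]
```

View pics/w3.png

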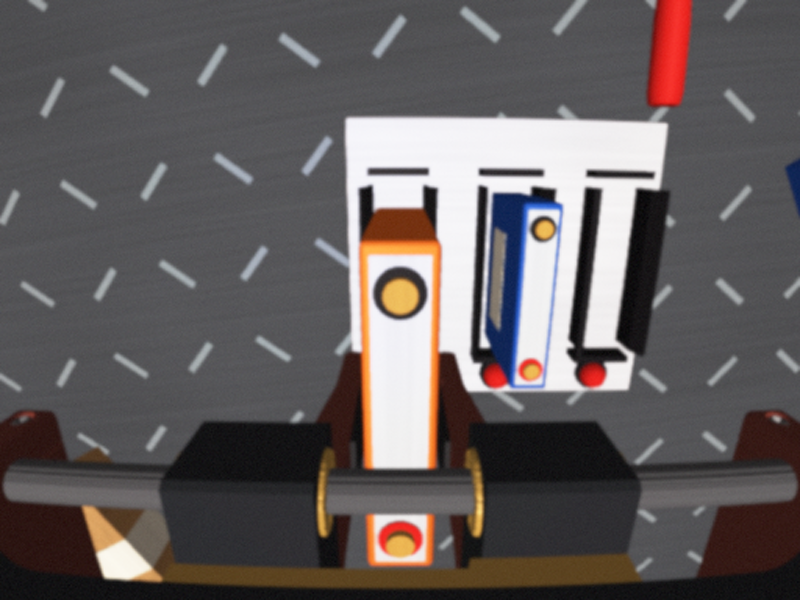

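The wrist view confirms the rack pose: the far end stop is centred at (398,171) against a predicted (399,174), and the base corner is at (630,390) against (630,389). The cell is straight in the grip at column 400, above the green bay. I'm lowering it.

carry_out([
  {"tx":0,"ty":0,"tz":0.3,"wx":0,"wy":0,"wz":0,"claw":0},
  {"tx":0,"ty":0,"tz":0.7,"wx":0,"wy":0,"wz":0,"claw":0},
  {"tx":0,"ty":0,"tz":0.8,"wx":0,"wy":0,"wz":0,"claw":0},
  {"tx":0,"ty":0,"tz":0.8,"wx":0,"wy":0,"wz":0,"claw":0},
  {"tx":0,"ty":0,"tz":0.7,"wx":0,"wy":0,"wz":0,"claw":0},
  {"tx":0,"ty":0,"tz":0.6,"wx":0,"wy":0,"wz":0,"claw":0},
  {"tx":0,"ty":0,"tz":0.5,"wx":0,"wy":0,"wz":0,"claw":0},
  {"tx":0,"ty":0,"tz":0.4,"wx":0,"wy":0,"wz":0,"claw":0},
  {"tx":0,"ty":0,"tz":0.4,"wx":0,"wy":0,"wz":0,"claw":0},
  {"tx":0,"ty":0,"tz":0.3,"wx":0,"wy":0,"wz":0,"claw":0},
])

```text
time: 11.3
position: [0.517, -0.2532, 0.1231]
tcp_rot: [0.065, 0.998, -0.0, 0.0]
wrist_force: [-0.8, 0.3, -4.6]
gripper_width: 0.0236
grasp_force: 40.0
```

carry_out([
  {"tx":0,"ty":0,"tz":0.2,"wx":0,"wy":0,"wz":0,"claw":0},
  {"tx":0,"ty":0,"tz":0.2,"wx":0,"wy":0,"wz":0,"claw":0},
  {"tx":0,"ty":0,"tz":0.2,"wx":0,"wy":0,"wz":0,"claw":0},
  {"tx":0,"ty":0,"tz":0.2,"wx":0,"wy":0,"wz":0,"claw":0},
  {"tx":0,"ty":0,"tz":0.2,"wx":0,"wy":0,"wz":0,"claw":0},
  {"tx":0,"ty":0,"tz":0.1,"wx":0,"wy":0,"wz":0,"claw":0},
  {"tx":0,"ty":0,"tz":0.05,"wx":0,"wy":0,"wz":0,"claw":0},
  {"tx":0,"ty":0,"tz":0.05,"wx":0,"wy":0,"wz":0,"claw":0},
  {"tx":0,"ty":0,"tz":0,"wx":0,"wy":0,"wz":0,"claw":0},
  {"tx":0,"ty":0,"tz":0,"wx":0,"wy":0,"wz":0,"claw":0},
])

```text
time: 12.3
position: [0.517, -0.2533, 0.0998]
tcp_rot: [0.065, 0.998, -0.0, 0.0]
wrist_force: [-0.8, -0.8, -5.5]
gripper_width: 0.024
grasp_force: 40.0
```

Contact is expected near z = 0.0935.

carry_out([
  {"tx":0,"ty":0,"tz":0.05,"wx":0,"wy":0,"wz":0,"claw":0},
  {"tx":0,"ty":0,"tz":0.05,"wx":0,"wy":0,"wz":0,"claw":0},
  {"tx":0,"ty":0,"tz":0.05,"wx":0,"wy":0,"wz":0,"claw":0},
  {"tx":0,"ty":0,"tz":0.05,"wx":0,"wy":0,"wz":0,"claw":0},
  {"tx":0,"ty":0,"tz":0.03,"wx":0,"wy":0,"wz":0,"claw":0},
  {"tx":0,"ty":0,"tz":0.03,"wx":0,"wy":0,"wz":0,"claw":0},
  {"tx":0,"ty":0,"tz":0.03,"wx":0,"wy":0,"wz":0,"claw":0},
  {"tx":0,"ty":0,"tz":0,"wx":0,"wy":0,"wz":0,"claw":0},
  {"tx":0,"ty":0,"tz":0,"wx":0,"wy":0,"wz":0,"claw":0},
  {"tx":0,"ty":0,"tz":0,"wx":0,"wy":0,"wz":0,"claw":0},
])

```text
time: 13.3
position: [0.517, -0.2532, 0.0939]
tcp_rot: [0.065, 0.998, -0.0, 0.0]
wrist_force: [-1.0, 0.2, -5.2]
gripper_width: 0.0238
grasp_force: 40.0
```

carry_out([
  {"tx":0,"ty":0,"tz":0.02,"wx":0,"wy":0,"wz":0,"claw":0},
  {"tx":0,"ty":0,"tz":0.02,"wx":0,"wy":0,"wz":0,"claw":0},
  {"tx":0,"ty":0,"tz":0.01,"wx":0,"wy":0,"wz":0,"claw":0},
  {"tx":0,"ty":0,"tz":0,"wx":0,"wy":0,"wz":0,"claw":0},
  {"tx":0,"ty":0,"tz":0,"wx":0,"wy":0,"wz":0,"claw":0},
  {"tx":0,"ty":0,"tz":0,"wx":0,"wy":0,"wz":0,"claw":0},
  {"tx":0,"ty":0,"tz":0,"wx":0,"wy":0,"wz":0,"claw":0},
  {"tx":0,"ty":0,"tz":0,"wx":0,"wy":0,"wz":0,"claw":0},
  {"tx":0,"ty":0,"tz":0,"wx":0,"wy":0,"wz":0,"claw":0},
  {"tx":0,"ty":0,"tz":0,"wx":0,"wy":0,"wz":0,"claw":0},
])

```text
time: 14.3
position: [0.517, -0.2533, 0.0936]
tcp_rot: [0.065, 0.998, 0.0, 0.0]
wrist_force: [-3.5, 1.5, 5.3]
gripper_width: 0.0237
grasp_force: 40.0
```

The wrist force went from -5 N to +5 N at the expected height, so the cell is resting on the floor. Now I'll release and retreat.

carry_out([
  {"tx":0,"ty":0,"tz":0,"wx":0,"wy":0,"wz":0,"claw":0.3},
  {"tx":0,"ty":0,"tz":0,"wx":0,"wy":0,"wz":0,"claw":0.35},
  {"tx":0,"ty":0,"tz":0,"wx":0,"wy":0,"wz":0,"claw":0.45},
  {"tx":0,"ty":0,"tz":0,"wx":0,"wy":0,"wz":0,"claw":0.55},
  {"tx":0,"ty":0,"tz":0,"wx":0,"wy":0,"wz":0,"claw":0.6},
  {"tx":0,"ty":0,"tz":0,"wx":0,"wy":0,"wz":0,"claw":0.6},
  {"tx":0,"ty":0,"tz":0,"wx":0,"wy":0,"wz":0,"claw":0.6},
  {"tx":0,"ty":0,"tz":0,"wx":0,"wy":0,"wz":0,"claw":0.6},
  {"tx":0,"ty":0,"tz":0,"wx":0,"wy":0,"wz":0,"claw":0.6},
  {"tx":0,"ty":0,"tz":0,"wx":0,"wy":0,"wz":0,"claw":0.6},
])

```text
time: 15.3
position: [0.517, -0.2532, 0.0928]
tcp_rot: [0.065, 0.998, 0.0, 0.0]
wrist_force: [0.4, -1.1, -0.2]
gripper_width: 0.0528
grasp_force: 0.0
```

carry_out([
  {"tx":0,"ty":0,"tz":-0.2,"wx":0,"wy":0,"wz":0,"claw":0.6},
  {"tx":0,"ty":0,"tz":-0.5,"wx":0,"wy":0,"wz":0,"claw":0.6},
  {"tx":0,"ty":0,"tz":-0.8,"wx":0,"wy":0,"wz":0,"claw":0.6},
  {"tx":0,"ty":0,"tz":-1,"wx":0,"wy":0,"wz":0,"claw":0.6},
  {"tx":0,"ty":0,"tz":-1,"wx":0,"wy":0,"wz":0,"claw":0.6},
  {"tx":0,"ty":0,"tz":-1,"wx":0,"wy":0,"wz":0,"claw":0.6},
  {"tx":0,"ty":0,"tz":-1,"wx":0,"wy":0,"wz":0,"claw":0.6},
  {"tx":0,"ty":0,"tz":-0.5,"wx":0,"wy":0,"wz":0,"claw":0.6},
  {"tx":0,"ty":0,"tz":0,"wx":0,"wy":0,"wz":0,"claw":0.6},
  {"tx":0,"ty":0,"tz":0,"wx":0,"wy":0,"wz":0,"claw":0.6},
])

```text
time: 16.3
position: [0.5167, -0.253, 0.2125]
tcp_rot: [0.065, 0.998, 0.0, -0.0]
wrist_force: [-0.5, 0.2, -0.1]
gripper_width: 0.0526
grasp_force: 0.0
```

```bash
python3 - <<'E'
from h import *
s=sense();print(s['time'],s['position'],s['wrist_force'],s['gripper_width'])
im=get_image('wrist');b=get_image('side')
c=np.hstack([im,b])[:,:,::-1]
cv2.imwrite('pics/f.png',cv2.resize(c,(800,300),interpolation=cv2.INTER_AREA))
E
```

```text
16.3 [ 0.51670165 -0.25301353  0.21250802] [-0.52692745  0.22135978 -0.1355172 ] 0.05259652000942982
```

View pics/f.png

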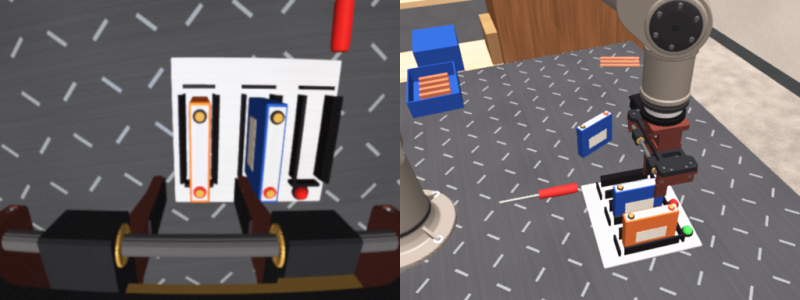

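The orange cell stands upright in the green-lamp bay, at about (200,150) in the wrist half and (650,228) in the side half. The loose blue cell hasn't moved and the gripper is clear.

```bash
python3 -c "from plant import *; print(hand_in())"
```

```text
the job is handed in; nothing more can be done
None
```

The orange cell is standing upright on the floor of the green-lamp bay and was let go only after it touched down; the blue cell was left alone, and I handed the job in at about 16 s.

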